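# Crank the bench lift to its pointer and stand a drawer front on it

### The job

Fit the crank on the bench lift's square shaft and wind it clockwise until the lift's table is level with the top of the red pointer, then leave the crank fully seated on the shaft. Next take the white drawer front from its leaning rack and stand it upright on a long thin edge along the yellow line, in the middle of the raised table, setting it down gently rather than dropping it. Leave the pointer's setting and the bin and bottle as they are.

Things in the scene. Friction and masses are not known exactly. Their poses are not given: they have to be found in the camera images.
- shaft_seat (a point): on the axis of the lift's upright square drive shaft, on the round shoulder (48 mm across, 74 mm above the bench) where the crank's hub rests. z up, x and y square to the flats, turning with the shaft. Above it the brass shaft is 16 mm square for 30 mm, then steps to 13 and 9.5 mm square, ending 39 mm up
- table_top (a point): centre of the top face of the lift's aluminium table, 90 (x) by 160 (y) by 12 mm thick; a yellow line runs along its y axis through this point. x points away from the drive shaft, whose axis lies 155 mm off along -x. Starts 100 mm above the bench, can rise 55 mm. z up
- pointer_tip (a point): tip of the red pointer, on its flat top face: the height the table's top must reach, 22 to 34 mm above the start. The pointer sits on a steel gauge post (14 mm thick, top 170 mm above the bench) off the table's +y end, 4.5 mm clear of the table; a 20 N push would slide it
- crank: crank, about 0.35 kg, lying hub down, grip upright. Origin on the hub's axis at its underside; z up, x along the arm to the grip, whose axis is at x = 68 mm. Dark steel hub 42 mm square, 40 mm tall, with an 18.5 mm square chamfered hole right through along z (flats along x, y); arm and dark tail 30 mm wide, 14 mm thick, flush with the underside, from x = -47 to 85 mm. It balances near the hub
- grip_mid (a point): point on the axis of the crank's black upright grip (28 mm diameter, free to spin about its axis), 56 mm above the crank's underside; the grip reaches from 15 to 81 mm above the underside
- front: white drawer front with wood-coloured long edges, 18 mm thick (x) by 140 mm (y) by 110 mm (z), 0.2 kg. Origin: middle of its lower long edge face; z runs up the face to the other long edge, x is normal to the face. It starts leaning in the rack 21 degrees (0.36 rad) from upright, top edge towards the robot side
- front_mid (a point): centre of the drawer front
- rack: fixed plywood rack, foot 110 by 120 mm, in which the drawer front leans. Its board (110 mm wide) backs only the lower 52 mm of the front's lower face, so the upper half can be gripped across its thickness with the fingers tilted along the front. Origin under the foot's centre; x horizontal, the way the front's lower edge points
- red_bin: bystander: red open bin 140 x 100 x 70 mm; origin under its centre
- glue: bystander: yellow bottle 60 mm across, 150 mm high; origin under its centre
- shaft (a joint): turn of the drive shaft (rad), 0 at its lower stop where it starts, growing clockwise seen from above; clockwise raises the table 16 mm a turn. Needs about 0.12 N m and stays where it is left. The shaft rises from a green gearbox 85 mm square, 70 mm high
Things that resemble listed ones, but are neither listed nor needed, are in the scene too. There is more than one size of the crank; the one meant has the size given above.

How it is judged:
By the outcome, as a careful person would: the job done as asked, in the order asked, and still so for the second after the job is handed in, with the robot touching nothing.
It also fails if it takes over 72 s, if anything falls off the work surface, if the arm or the gripper's body presses on something with over 40 N, if the wrist force passes 120 N, or if a joint passes its speed limit or range.

### The arm

A 6-joint arm with a two-finger parallel gripper is mounted at the origin on the work surface. World frame = base frame: x ahead of the robot, y to its left, z up, the work surface at z = 0. Lengths are in m, angles in rad, forces in N, time in s.
With the tool pointing down it reaches from about 0.325 to 0.9 m from the base axis. Payload 6.1 kg.
Tool frame: the origin (TCP) lies midway between the tips of the shut fingers; the grasp point (between the pads) lies 19 mm behind it; y points along the fingers, z is the direction in which the jaws open and shut, and the axes are right-handed (so a half turn about y gives the same grasp; the last joint's range is limited). The gripper opens to 87 mm and grips with 3 to 60 N. Pads are 19 mm wide; open, the fingers measure 117 mm over their backs; the gripper's body (75 mm by 190 mm) begins 51 mm behind the grasp point.
Start: joints at [1.171, 0.22, 1.526, -0, 1.395, -0.126], TCP at [0.169, 0.602, 0.223] pointing down, gripper open.
Joint ranges: [-2.98, 2.98], [-0.91, 2.08], [0.09, 2.57], [-1.24, 4.39], [0.2, 2.65], [-2.68, 2.68]. Speed limits (rad/s): [2.57, 2.57, 3.01, 3.14, 3.14, 3.14].

### API

Orientations are given as a 3x3 rotation matrix whose columns are the frame's x, y, z axes.
In Python, from station import robot, solver, eyes, models gives the robot as it stands. Calls block until the motion is done:
- robot.move_pose(position, orientation): joint-space move of the TCP to a pose.
- robot.move_linear(position, vel=0.15, attitude=None): straight line of the TCP; attitude=None keeps the orientation; vel is the mean speed in m/s.
- robot.movej(angles): joint-space move.
- robot.move_gripper(opening, strength=None): opening from 0.0 (shut) to 1.0 (fully open); strength is the grip in N (None keeps the last); returns when the fingers have stopped.
- robot.hold(seconds).
- solver.inverse_kinematics(position, orientation): joint angles nearest the present ones, or None.
- robot.state(): the state.
- eyes.capture(name): name is "side" or "top" or "wrist"; returns (picture, depth): 480x640x3 uint8, blue, green, red; 480x640 float32, m along the optical axis (not along the pixel's ray), 0 where there is no reading.
- eyes.camera_info(name): a dict with "intrinsics" (3x3 intrinsics, pixels), "R" (3x3) and "t" (3): a world point X has camera coordinates R X + t. Camera axes: x right, y down, z forward; pixel columns grow to the right and rows downward; lengths in m; the calibration is good to about 2 mm. A picture is of the moment at which its call begins: read the wrist's pose just before it. camera_info takes no time and is no camera call; for the wrist camera it gives the pose at the moment of the call.
A pose or a line that the arm cannot do raises robot.MotionError and nothing moves.
- robot.hand_in(): hands the job in, once; it reports no verdict.
Trained networks look in the newest picture that a camera, given by its name, has taken for a name from the list of things; names that differ only in an ending like _2 or _b are one class to them, and where a whole thing is asked for, a point or a joint stands for the part that bears it (a point fixed in the world has none). Each returns a list of dicts, best first, with "confidence" (0 to 1); they miss things now and then, are a little off and sometimes report something else, mostly with a low value. They report only what shows in the picture. A call takes as long as a camera call. They do not tell look-alikes from the thing itself.
- models.silhouettes(camera, query): "region" (480x640 bool, what is visible of it) and "extent" ([left, top, right, bottom] in pixels, round what is visible of it).
- models.pinpoint(camera, query): "at" ([column, row] in pixels: a listed point, or the origin of a listed thing).
The state is a dict: "t": time; "joint_pos": joint angles; "qd": joint speeds; "tau": joint torques, N m; "ee_pos": TCP position; "eef_rot": TCP orientation; "ft_force": force on the tool from outside, world axes, zero at the start; "torque": the same for the moment, N m; "opening": opening from 0.0 (shut) to 1.0 (fully open).
Only numpy, scipy, OpenCV 4.12 (cv2) and the standard library are available. Lean on these libraries where they do the work, as an engineer would, in place of code of your own. Each camera call takes 0.05 s, during which the arm holds its last target.

## Working session

There is one attempt and no reset: what is moved stays moved. The work goes in short steps, each a Python script; the robot and the scene stay as the last script left them, time stands still between calls to the robot, and variables do not carry over. Pictures are saved under pics/ and viewed, and the job is handed in when it is done.

```bash
ls; mkdir -p pics
python3 - <<'E'
from station import robot, solver, eyes, models
import cv2
for n in ("side","top","wrist"):
    p,d=eyes.capture(n); cv2.imwrite(f"pics/a_{n}.png",p)
    i=eyes.camera_info(n); print(n,i["intrinsics"].tolist(),i["R"].round(3).tolist(),i["t"].round(3).tolist())
s=robot.state(); print(s["t"],s["ee_pos"],s["eef_rot"],s["opening"])
E
```

```text
pics
side [[475.0786713022372, 0.0, 318.71972300974744], [0.0, 475.0786713022372, 240.21194419699177], [0.0, 0.0, 1.0]] [[-0.773, -0.634, -0.018], [-0.285, 0.372, -0.883], [0.567, -0.678, -0.468]] [0.41, 0.264, 0.621]
top [[440.36931407300807, 0.0, 313.59927845539266], [0.0, 440.36931407300807, 238.3559998673251], [0.0, 0.0, 1.0]] [[0.032, -0.999, 0.01], [-0.988, -0.033, -0.148], [0.148, -0.006, -0.989]] [-0.075, 0.566, 1.129]
wrist [[340.6226926090212, 0.0, 324.02985468065907], [0.0, 340.6226926090212, 241.9349130982871], [0.0, 0.0, 1.0]] [[0.269, 0.963, -0.001], [0.934, -0.261, 0.243], [0.233, -0.067, -0.97]] [-0.623, -0.028, 0.389]
0.15 [0.16879806 0.6012987  0.22168224] [[ 9.62762844e-01 -5.55534706e-04  2.70346811e-01]
 [-2.70347327e-01 -1.34157528e-03  9.62761924e-01]
 [-1.72157064e-04 -9.99998946e-01 -1.44180616e-03]] 1.0021312663062432
```

View pics/a_top.png

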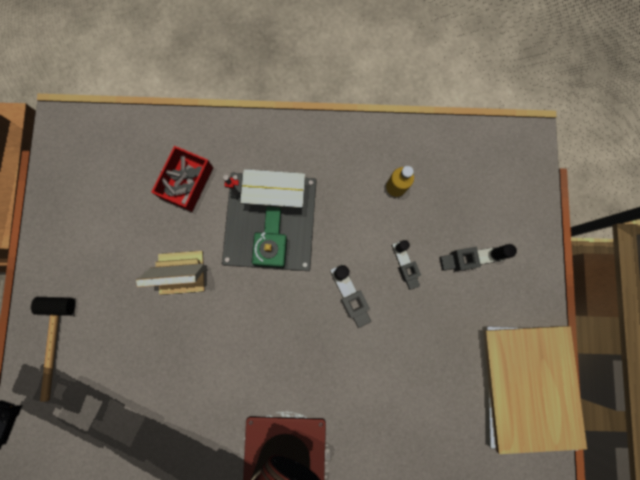

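View pics/a_side.png

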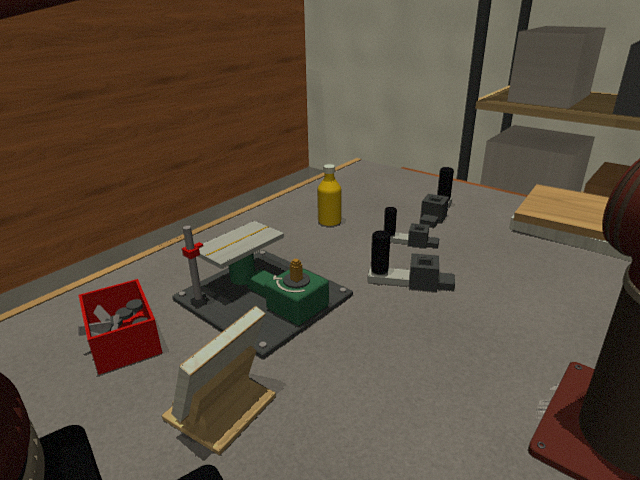

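View pics/a_wrist.png

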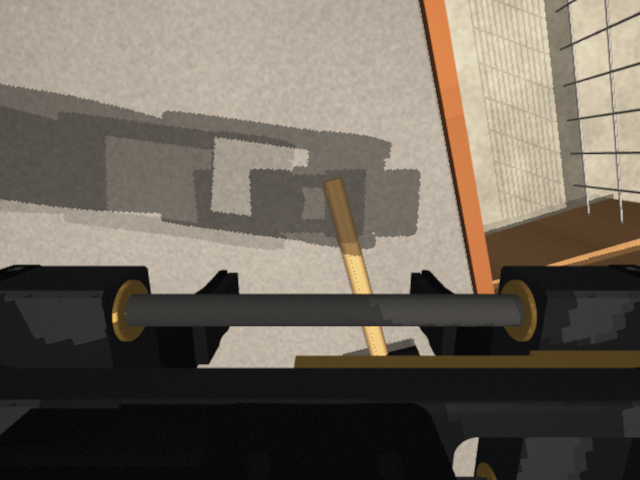

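The top view shows three cranks, with hubs at about (354,305), (410,275) and (465,258). The lift shaft is at (268,248), the table at (273,188), the red pointer at (231,181) and the drawer front in its rack at (172,272). Next I'll measure all three cranks.

```bash
cat > h.py <<'E'
from station import robot, solver, eyes, models
import numpy as np, cv2
def cam(n):
    i=eyes.camera_info(n); return np.array(i["intrinsics"]),np.array(i["R"]),np.array(i["t"]).ravel()
def proj(c,X):
    K,R,t=c; P=np.atleast_2d(X)@R.T+t; q=P@K.T; return q[:,:2]/q[:,2:]
def ray(c,uv):
    K,R,t=c; r=R.T@np.linalg.inv(K)@np.array([uv[0],uv[1],1.]); return -R.T@t, r
def atz(c,uv,z):
    o,r=ray(c,uv); return o+r*(z-o[2])/r[2]
def cloud(c,d):
    K,R,t=c; v,u=np.mgrid[:d.shape[0],:d.shape[1]]
    P=np.stack([(u-K[0,2])/K[0,0]*d,(v-K[1,2])/K[1,1]*d,d],-1)
    return (P-t)@R
def tri(c1,a,c2,b):
    o1,r1=ray(c1,a);o2,r2=ray(c2,b)
    s=np.linalg.lstsq(np.stack([r1,-r2],1),o2-o1,rcond=None)[0]
    p,q=o1+s[0]*r1,o2+s[1]*r2
    return (p+q)/2,np.linalg.norm(p-q)
E
python3 - <<'E'
from h import *
for n in("top","side"):
    p,d=eyes.capture(n); c=cam(n); C=cloud(c,d); np.savez(f"{n}.npz",p=p,d=d,C=C)
    for q in ("crank","grip_mid","shaft_seat","table_top","pointer_tip","front","front_mid","rack"):
        print(n,q,[(np.round(r["at"],1).tolist(),round(r["confidence"],2)) for r in models.pinpoint(n,q)[:5]])
    for r in models.silhouettes(n,"crank")[:5]:
        m=r["region"]&(d>0); P=C[m]; P2=P[(P[:,2]>0.007)]
        box=cv2.minAreaRect((P2[:,:2]*1000).astype(np.float32))
        print(n,"sil",np.round(r["extent"]),round(r["confidence"],2),m.sum(),box,np.percentile(P2[:,2],[50,90,99]).round(4))
p=cv2.imread("pics/a_top.png"); cv2.imwrite("pics/b.png",cv2.resize(p[220:340,320:530],None,fx=3.8,fy=3.8,interpolation=cv2.INTER_CUBIC))
E
```

```text
top crank [([405.8, 269.4], 0.66), ([354.4, 305.9], 0.6), ([272.7, 182.8], 0.45)]
top grip_mid [([505.5, 252.1], 0.83), ([341.9, 269.5], 0.7), ([403.0, 245.8], 0.64), ([397.1, 189.2], 0.38)]
top shaft_seat [([267.2, 246.9], 0.6)]
top table_top [([272.5, 187.1], 0.6)]
top pointer_tip [([236.9, 184.0], 0.57)]
top front [([175.9, 268.2], 0.84)]
top front_mid [([173.5, 274.9], 0.68)]
top rack [([180.0, 272.5], 0.85), ([178.1, 269.8], 0.42)]
top sil [332. 267. 374. 326.] 0.95 1138 ((421.3912353515625, -158.48455810546875), (171.25616455078125, 55.235939025878906), 27.712308883666992) [0.0465 0.103  0.1074]
top sil [440. 246. 517. 267.] 0.78 1230 ((533.041748046875, -487.01837158203125), (54.280521392822266, 169.7454376220703), 12.222002029418945) [0.0466 0.1009 0.1066]
top sil [395. 240. 420. 293.] 0.61 632 ((508.3668212890625, -305.40887451171875), (128.83535766601562, 40.151485443115234), 23.619688034057617) [0.0328 0.0787 0.0829]
side crank [([423.4, 279.9], 0.93), ([432.6, 215.3], 0.7), ([417.2, 245.5], 0.66)]
side grip_mid [([379.3, 250.5], 0.71), ([445.0, 181.0], 0.7), ([386.5, 216.7], 0.6)]
side shaft_seat [([293.6, 278.8], 0.81)]
side table_top [([234.9, 242.0], 0.67), ([222.0, 360.1], 0.61)]
side pointer_tip [([220.1, 408.7], 0.53)]
side front [([212.8, 386.6], 0.56)]
side front_mid [([219.6, 361.3], 0.94)]
side rack [([220.1, 405.8], 0.85)]
side sil [369. 232. 455. 292.] 0.8 2624 ((420.24041748046875, -158.51455688476562), (170.71206665039062, 59.164451599121094), 27.52186393737793) [0.0371 0.0867 0.106 ]
side sil [419. 167. 457. 228.] 0.68 1166 ((524.9644165039062, -451.9969177246094), (55.69309616088867, 238.56307983398438), 10.18760871887207) [0.0456 0.0908 0.1063]
```

View pics/b.png

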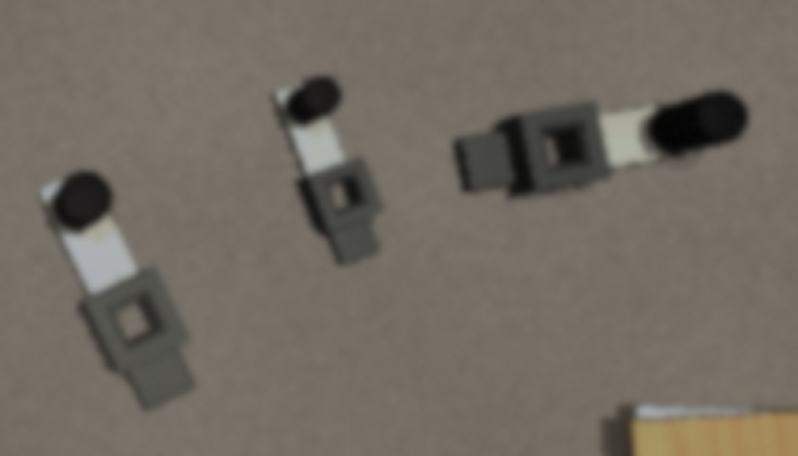

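Two cranks (354,305 and 465,258) measure about 170×55 mm with grips 106 mm tall, so they are the larger size. The middle one, with its hub near (410,272), measures about 129×40 mm with an 82 mm grip. That matches the description, so it's the one I'll use. I'll localise everything and take a closer look with the wrist camera.

```bash
cat >> h.py <<'E'
def down(yaw):
    # tool y down, tool z (jaw dir) at yaw
    z=np.array([np.cos(yaw),np.sin(yaw),0]); y=np.array([0,0,-1.]); return np.stack([np.cross(y,z),y,z],1)
def fitrect(P):
    b=cv2.minAreaRect((P[:,:2]*1000).astype(np.float32)); return b
E
python3 - <<'E'
from h import *
Z=np.load("top.npz");C=Z["C"];p=Z["p"]
c=cam("top")
print("hub guess",atz(c,(411,271.5),.04))
def sel(u0,u1,v0,v1,z0,z1):
    S=C[v0:v1,u0:u1].reshape(-1,3); return S[(S[:,2]>z0)&(S[:,2]<z1)]
h=sel(390,425,235,295,.034,.046);print("hub",len(h),fitrect(h),h.mean(0))
g=sel(390,425,235,295,.07,.09);print("grip",len(g),fitrect(g),g.mean(0))
t=sel(235,312,160,215,.09,.115);print("table",len(t),fitrect(t),np.median(t,0))
b=sel(245,295,205,275,.065,.08);print("box",len(b),fitrect(b),np.median(b,0))
s=sel(245,295,225,275,.09,.13);print("shaft",len(s),s.mean(0) if len(s) else 0,s.max(0))
po=sel(215,245,160,200,.11,.2);print("post",len(po),po.round(3)[:40].tolist())
print("shaft seat net",atz(c,(267.2,246.9),.074),atz(c,(272.5,187.1),.1))
# front: top edge points
f=sel(130,215,255,292,.02,.2);print("front zrange",f[:,2].min(),f[:,2].max())
cs=cam("side")
print("front_mid",tri(c,(173.5,274.9),cs,(219.6,361.3)),"seat",tri(c,(267.2,246.9),cs,(293.6,278.8)),"table",tri(c,(272.5,187.1),cs,(234.9,242)))
cv2.imwrite("pics/c.png",np.hstack([cv2.resize(p[150:300,120:320],(600,450),interpolation=cv2.INTER_CUBIC)]))
for q in [(.5,-.30)]:
  for yaw in np.arange(-np.pi,np.pi,np.pi/8):
    j=solver.inverse_kinematics([.5,-.3,.2],down(yaw)); print(round(yaw,2),None if j is None else np.round(j,2))
E
```

```text
hub guess [ 0.48865038 -0.31588651  0.04      ]
hub 213 ((517.1202392578125, -303.0067443847656), (99.06774139404297, 43.01572799682617), 23.960899353027344) [ 0.49361351 -0.3129243   0.0390556 ]
grip 94 ((553.284423828125, -288.8434753417969), (25.440410614013672, 26.408851623535156), 42.961769104003906) [ 0.5534164  -0.28859154  0.07978304]
table 2147 ((687.6034545898438, 54.901893615722656), (160.30911254882812, 90.85232543945312), 88.19178009033203) [0.6862541  0.0546152  0.09964178]
box 954 ((532.5136108398438, 60.2087516784668), (84.32653045654297, 84.70699310302734), 88.05021667480469) [0.53072211 0.05942822 0.0703355 ]
shaft 45 [0.53166437 0.05989492 0.10773668] [0.54095832 0.06826485 0.1152227 ]
post 138 [[0.697, 0.166, 0.169], [0.697, 0.164, 0.169], [0.696, 0.161, 0.17], [0.696, 0.159, 0.172], [0.693, 0.168, 0.171], [0.694, 0.166, 0.17], [0.694, 0.164, 0.169], [0.694, 0.161, 0.17], [0.693, 0.158, 0.173], [0.694, 0.156, 0.17], [0.691, 0.168, 0.171], [0.692, 0.166, 0.168], [0.691, 0.163, 0.17], [0.691, 0.161, 0.17], [0.691, 0.158, 0.172], [0.692, 0.156, 0.17], [0.688, 0.168, 
[... 853 characters left out ...]
0.69184485, 0.05627467, 0.09553305]), np.float64(0.004169607802769208))
-3.14 [-0.68  0.14  1.66 -0.    1.34  2.47]
-2.75 [-0.68  0.14  1.66 -0.    1.34  2.07]
-2.36 [-0.68  0.14  1.66  0.    1.34  1.68]
-1.96 [-0.68  0.14  1.66 -0.    1.34  1.29]
-1.57 [-0.68  0.14  1.66 -0.    1.34  0.9 ]
-1.18 [-0.68  0.14  1.66 -0.    1.34  0.5 ]
-0.79 [-0.68  0.14  1.66 -0.    1.34  0.11]
-0.39 [-0.68  0.14  1.66 -0.    1.34 -0.28]
0.0 [-0.68  0.14  1.66 -0.    1.34 -0.68]
0.39 [-0.68  0.14  1.66  0.    1.34 -1.07]
0.79 [-0.68  0.14  1.66 -0.    1.34 -1.46]
1.18 [-0.68  0.14  1.66 -0.    1.34 -1.85]
1.57 [-0.68  0.14  1.66 -0.    1.34 -2.25]
1.96 [-0.68  0.14  1.66 -0.    1.34 -2.64]
2.36 None
2.75 None
```

View pics/c.png

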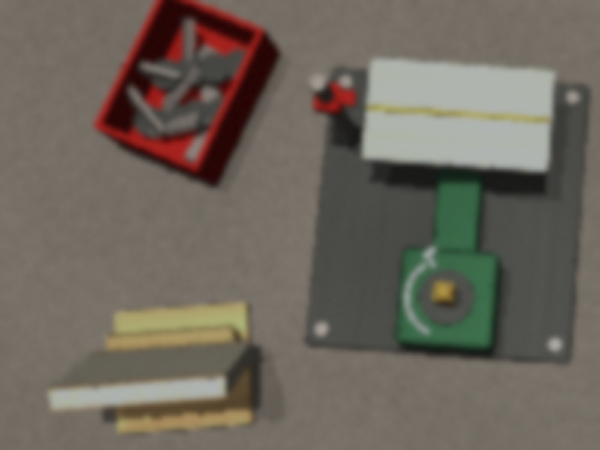

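```bash
cat >> h.py <<'E'
def camintool():
    s=robot.state(); K,R,t=cam("wrist"); Rt=np.array(s["eef_rot"]); p=np.array(s["ee_pos"])
    return Rt.T@(-R.T@t-p), Rt.T@R.T   # cam pos in tool, cam axes in tool
CT_P,CT_R=None,None
def look(target,yaw,dist):
    """TCP position so that the wrist camera's axis meets target at distance dist"""
    cp,cr=camintool(); Rt=down(yaw); return np.array(target)-Rt@(cp+cr[:,2]*dist),Rt
E
python3 - <<'E'
from h import *
print([x.round(3) for x in camintool()])
p,R=look([.51,-.307,.03],-1.16,.26); print(p)
t0=robot.state()["t"]; robot.move_pose(p,R); print(robot.state()["t"]-t0)
s=robot.state();print(s["joint_pos"])
c=cam("wrist");im,d=eyes.capture("wrist");np.savez("w1.npz",p=im,d=d,C=cloud(c,d));cv2.imwrite("pics/w1.png",im)
for q in("crank","grip_mid"):
  for r in models.pinpoint("wrist",q)[:3]: print(q,r["at"],r["confidence"],atz(c,r["at"],.0 if q=="crank" else .056))
E
```

```text
[array([-0.067, -0.162, -0.001]), array([[-0.001,  0.97 ,  0.243],
       [-0.   , -0.243,  0.97 ],
       [ 1.   ,  0.001,  0.   ]])]
[ 0.50648493 -0.30971772  0.12065351]
3.4083
[-6.80465704e-01  2.38247556e-01  1.70412741e+00  1.85970051e-04
  1.19910379e+00  4.78316072e-01]
crank [499.0, 285.6] 0.96 [ 0.52649263 -0.46918481  0.        ]
crank [326.1, 256.0] 0.56 [ 0.49011879 -0.31842205  0.        ]
grip_mid [37.7, 192.8] 0.84 [ 0.46842586 -0.11923199  0.056     ]
grip_mid [329.1, 186.2] 0.59 [ 0.54975627 -0.29400714  0.056     ]
```

View pics/w1.png

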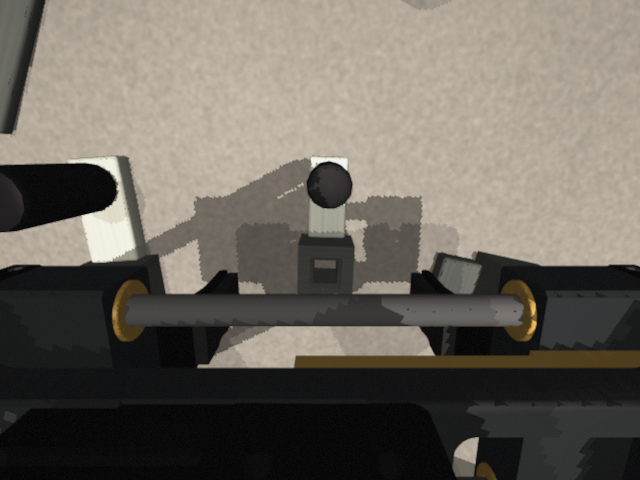

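The wrist view confirms the small crank, with its hub hole at (325,265) and grip at (329,186). The big crank is at left (100,190). I'll refine the pose from the depth data.

Run:
```python
from h import *
Z=np.load("w1.npz");C=Z["C"];im=Z["p"];c=cam("wrist")
def sel(u0,u1,v0,v1,z0,z1):
    S=C[v0:v1,u0:u1].reshape(-1,3); return S[(S[:,2]>z0)&(S[:,2]<z1)]
h=sel(285,368,230,295,.036,.044);print("hub",len(h),fitrect(h),h[:,2].mean())
a=sel(290,368,150,240,.010,.018);print("arm",len(a),fitrect(a))
g=sel(290,368,150,240,.075,.09);print("grip",len(g),fitrect(g))
print("hole",atz(c,(325,264.5),.04), "hub L/R at v=250",atz(c,(300,250),.04),atz(c,(353,250),.04))
cv2.imwrite("pics/w1c.png",cv2.resize(im[145:300,270:390],None,fx=5,fy=3.8,interpolation=cv2.INTER_CUBIC))
```

```text
hub 2135 ((490.98797607421875, -317.4580993652344), (38.07682800292969, 41.94344711303711), 21.99984359741211) 0.03903462210603468
arm 1589 ((537.8028564453125, -298.6076965332031), (64.35960388183594, 41.5513801574707), 22.138154983520508)
grip 1669 ((552.082275390625, -292.9694519042969), (26.608125686645508, 27.030004501342773), 23.231876373291016)
hole [ 0.49435652 -0.31555466  0.04      ] hub L/R at v=250 [ 0.49722817 -0.29415058  0.04      ] [ 0.51291983 -0.32996984  0.04      ]
```

View pics/w1c.png

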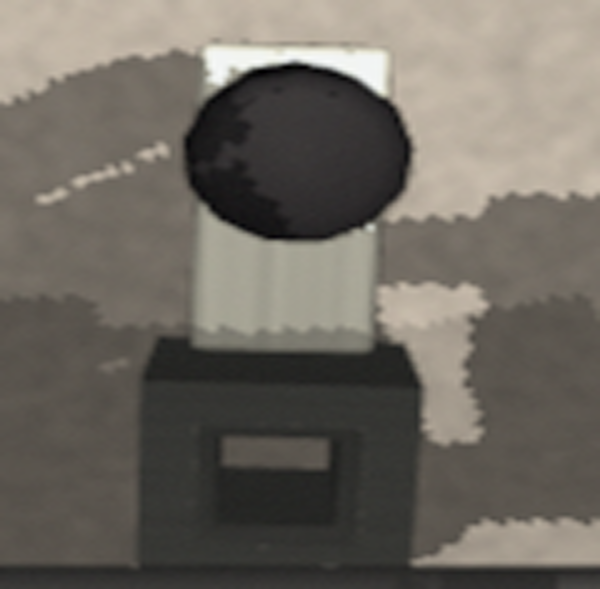

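Run:
```python
from h import *
R=down(.384-np.pi/2); x,y=.489,-.3183
t0=robot.state()["t"]
robot.move_gripper(0.8)
robot.move_pose([x,y,.09],R); robot.move_linear([x,y,.009],vel=.12)
print(robot.state()["ft_force"])
robot.move_gripper(0.0,40); s=robot.state(); print("open",s["opening"],s["ee_pos"],s["ft_force"])
robot.move_linear([x,y,.16],vel=.2); s=robot.state(); print(s["ft_force"],s["torque"],s["opening"],s["t"]-t0,s["t"])
im,d=eyes.capture("wrist");cv2.imwrite("pics/w2.png",im)
im,d=eyes.capture("side");cv2.imwrite("pics/s2.png",im)
```

```text
[0.69244654 0.07216332 0.18613544]
open 0.48303851342013154 [ 0.48906382 -0.31829502  0.00929955] [-1.21647122  1.32872286  2.98575137]
[-0.45695317  0.98739074 -4.17026711] [-0.06671717  0.16160755  0.05125496] 0.47860792503817956 3.25 7.9583
```

View pics/w2.png

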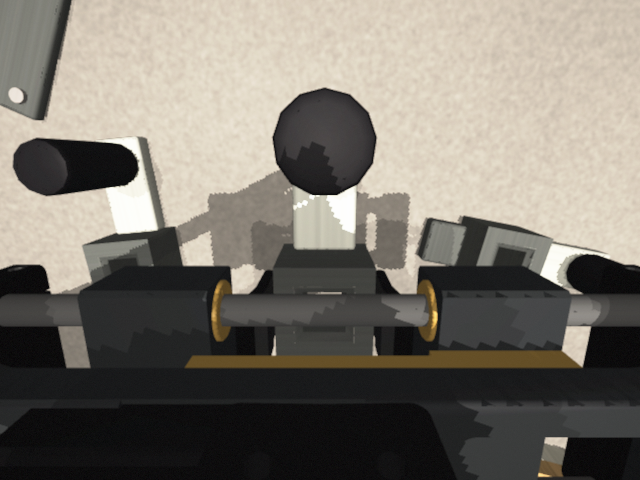

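View pics/s2.png

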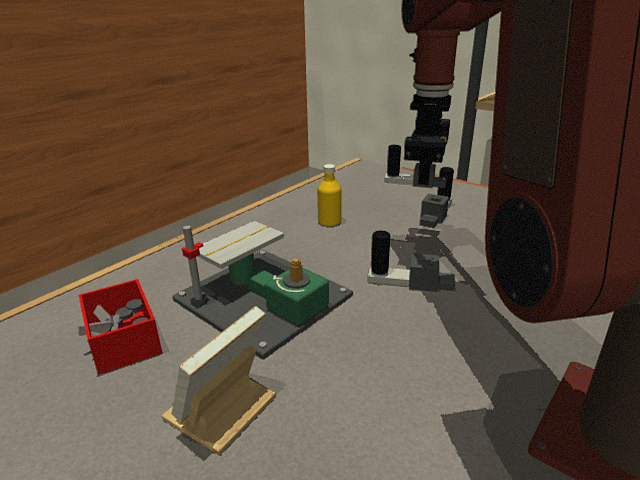

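Run:
```python
from h import *
c=cam("wrist"); s=robot.state(); T=np.array(s["ee_pos"]);Rt=np.array(s["eef_rot"])
print("grip in tool",Rt.T@(atz(c,(325,142),T[2]-.009+.081)-T))
R=down(1.54); cp,cr=camintool()
dv=np.array([.40,-.27,1.]); 
p=np.array([.5325,.06,.113])-R@(cp+cr@dv*.27); p[2]=.22
j=solver.inverse_kinematics(p,R);print(p,j)
robot.move_pose(p,R)
c=cam("wrist");im,d=eyes.capture("wrist");np.savez("w3.npz",p=im,d=d,C=cloud(c,d),K=c[0],R=c[1],t=c[2]);cv2.imwrite("pics/w3.png",im)
print(proj(c,[.5325,.06,.113]),robot.state()["t"])
for q in("shaft_seat","pointer_tip","table_top"):
  for r in models.pinpoint("wrist",q)[:2]: print(q,r["at"],r["confidence"],atz(c,r["at"],.074))
im2,d=eyes.capture("top");cv2.imwrite("pics/t3.png",im2)
```

```text
grip in tool [-0.06789174 -0.07212861  0.00031464]
[ 0.59848024 -0.05003869  0.22      ] [-2.14668108e-01  1.64337729e-01  1.59569619e+00 -4.44089210e-16
  1.38155874e+00 -1.75466811e+00]
[[466.87223856 154.69449848]] 10.0333
shaft_seat [444.3, 155.7] 0.79 [0.53300284 0.05617986 0.074     ]
pointer_tip [555.8, 347.5] 0.64 [0.72429326 0.17878655 0.074     ]
pointer_tip [321.4, 279.0] 0.52 [ 0.64387765 -0.05498691  0.074     ]
```

View pics/w3.png

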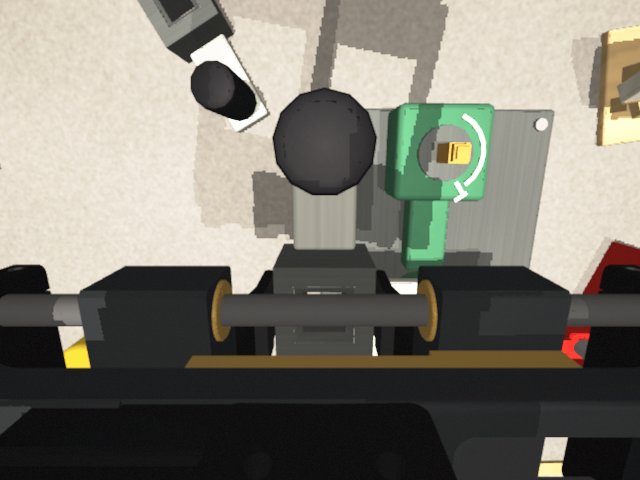

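```bash
python3 - <<'E'
from h import *
Z=np.load("w3.npz");C=Z["C"];im=Z["p"];c=(Z["K"],Z["R"],Z["t"])
def sel(u0,u1,v0,v1,z0,z1):
    S=C[v0:v1,u0:u1].reshape(-1,3); return S[(S[:,2]>z0)&(S[:,2]<z1)]
for z0,z1 in((.109,.118),(.100,.108),(.072,.0765),(.066,.0715)):
    h=sel(380,505,95,215,z0,z1)
    if len(h)>5: print(z0,len(h),fitrect(h),h.mean(0))
E
python3 -c "
import cv2;im=cv2.imread('pics/w3.png');cv2.imwrite('pics/w3c.png',cv2.resize(im[100:210,380:500],None,fx=6,fy=5.4,interpolation=cv2.INTER_CUBIC))"
```

```text
0.109 257 ((530.40771484375, 57.29612731933594), (13.540111541748047, 11.955743789672852), 88.2591781616211) [0.53032015 0.05685354 0.11139281]
0.1 179 ((530.35546875, 57.39706039428711), (16.62044334411621, 15.392485618591309), 88.04330444335938) [0.53018474 0.05383495 0.10352666]
0.072 1713 ((523.5945434570312, 61.32981491088867), (60.31648254394531, 57.04143142700195), 7.803402423858643) [0.53001776 0.0548227  0.07341978]
0.066 6328 ((530.9740600585938, 57.14470672607422), (83.5933609008789, 84.36642456054688), 88.07626342773438) [0.52871458 0.05591538 0.06912445]
```

View pics/w3c.png

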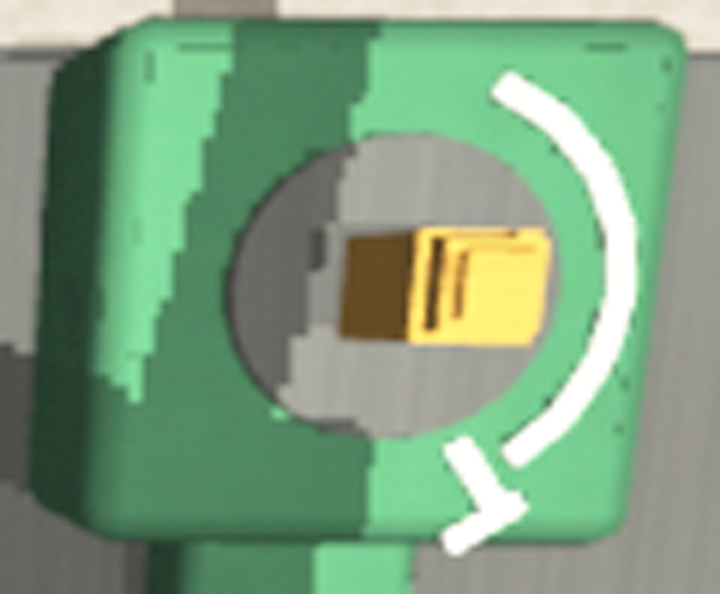

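Run:
```python
from h import *
x,y=.5305,.0573
robot.move_pose([x,y,.145],down(1.538))
F0=np.array(robot.state()["ft_force"]);T0=np.array(robot.state()["torque"]);print(F0.round(1),T0.round(2))
for z in (.120,.112,.104,.098,.092,.087):
    robot.move_linear([x,y,z],vel=.08); s=robot.state(); f=np.array(s["ft_force"])-F0
    print(z,s["ee_pos"].round(4),f.round(1),(np.array(s["torque"])-T0).round(2))
    if np.linalg.norm(f)>15: break
print(s["t"])
im,d=eyes.capture("side");cv2.imwrite("pics/s4.png",im[200:360,150:390].repeat(3,0).repeat(3,1))
```

```text
[ 0.7 -0.6 -2.4] [-0.01 -0.07  0.04]
0.12 [0.5309 0.0567 0.1189] [ 1.4  0.  -2.6] [-0.04 -0.44 -0.05]
0.112 [0.5315 0.0569 0.1126] [ 0.5 -0.2  4.9] [-0.19 -0.27 -0.08]
0.104 [0.5324 0.0571 0.1043] [ 6.7  0.  -0.4] [-0.03 -1.31 -0.03]
0.098 [0.5326 0.0572 0.098 ] [ 8.  -0.8 -2.2] [ 0.01 -1.59 -0.01]
0.092 [0.5327 0.0572 0.0918] [ 9.2  0.5 -2.4] [-0.01 -1.69 -0.06]
0.087 [0.5327 0.0572 0.0869] [ 8.8 -0.3 -2. ] [-0.05 -1.69 -0.1 ]
12.5917
```

View pics/s4.png

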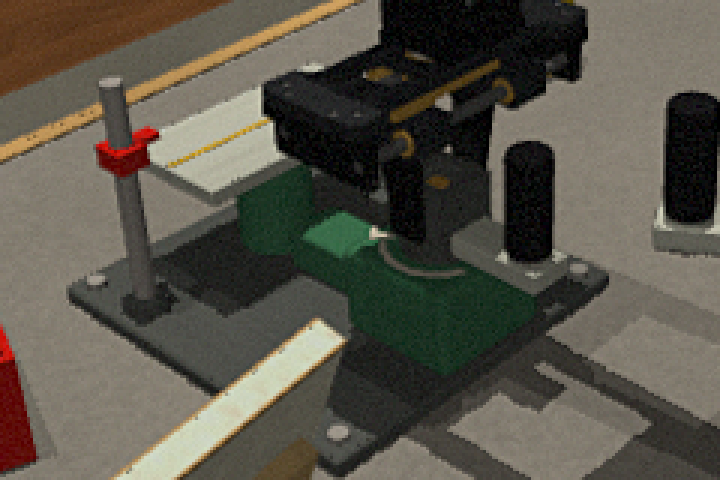

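Run:
```python
from h import *
x,y=.534,.0573
for z in (.087,.083,.0815):
    robot.move_linear([x,y,z],vel=.06); s=robot.state(); print(z,s["ee_pos"].round(4),s["ft_force"].round(1),s["torque"].round(2))
    if s["ft_force"][2]>3: break
print(s["joint_pos"].round(3),s["t"])
```

```text
0.087 [0.5328 0.0574 0.0856] [ 1.7  0.2 -4.7] [-0.01 -0.27  0.02]
0.083 [0.5337 0.0574 0.083 ] [-0.1  0.3  3.2] [0.02 0.14 0.02]
[-0.04   0.158  1.877  0.     1.108 -1.578] 13.1417
```

Run:
```python
from h import *
q=solver.inverse_kinematics([.534,.0573,.083],down(1.538)); print(np.round(q,3))
for j6 in (-.9,2.6):
    q[5]=j6; robot.movej(q); s=robot.state(); print(j6,s["joint_pos"].round(3),s["ee_pos"].round(4),s["ft_force"].round(1),s["torque"].round(2),s["t"])
im,d=eyes.capture("side");cv2.imwrite("pics/s5.png",im[200:360,150:390].repeat(3,0).repeat(3,1)); C=cloud(cam("side"),d); np.savez("s5.npz",C=C,p=im)
```

```text
[-0.04   0.158  1.876 -0.     1.107 -1.578]
-0.9 [-0.04   0.158  1.877 -0.     1.107 -0.902] [0.5338 0.0572 0.083 ] [-1.6  0.4  3.1] [-0.13  0.37 -0.06] 13.8333
2.6 [-0.038  0.157  1.877  0.003  1.111  2.601] [0.5321 0.0591 0.083 ] [-9.9  5.3 10.7] [0.95 1.65 0.1 ] 16.7667
```

View pics/s5.png

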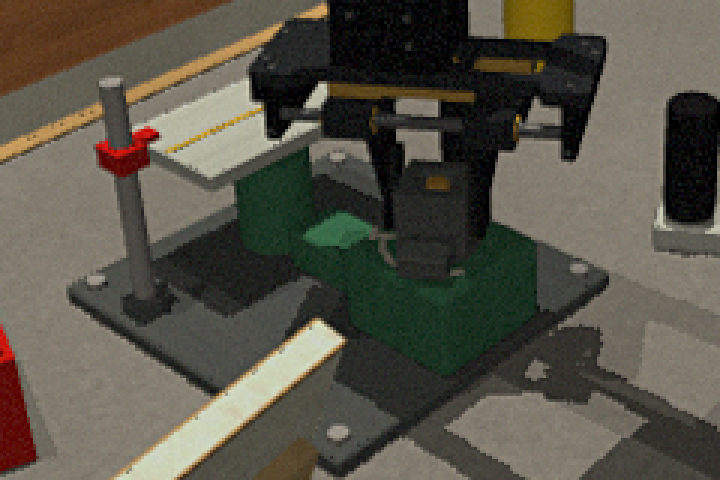

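```bash
python3 - <<'E'
from h import *
for n in("top","side"):
    f=n+".npz"; Z=np.load(f);C=Z["C"];im=Z["p"]
    hsv=cv2.cvtColor(im,cv2.COLOR_BGR2HSV); red=((hsv[...,0]<8)|(hsv[...,0]>172))&(hsv[...,1]>150)&(hsv[...,2]>60)
    P=C.reshape(-1,3);m=red.ravel()&(abs(P[:,0]-.69)<.04)&(abs(P[:,1]-.15)<.035)&(P[:,2]>.08)
    print(n,m.sum()); Q=P[m]; print(np.percentile(Q[:,2],[10,50,80,90,97]).round(4)); print(Q[np.argsort(Q[:,1])][:15].round(4).tolist())
    t=P[(abs(P[:,0]-.687)<.03)&(abs(P[:,1]-.05)<.06)&(P[:,2]>.09)&(P[:,2]<.12)]; print("table z",np.median(t[:,2]))
    t=P[(abs(P[:,0]-.69)<.01)&(abs(P[:,1]-.16)<.012)&(P[:,2]>.16)]; print("post z",np.median(t[:,2]),len(t))
Z=np.load("s5.npz");C=Z["C"];P=C.reshape(-1,3)
t=P[(abs(P[:,0]-.687)<.03)&(abs(P[:,1]-.1)<.03)&(P[:,2]>.09)&(P[:,2]<.125)]; print("table now",np.median(t[:,2]),len(t))
E
python3 -c "
import cv2;im=cv2.imread('pics/a_side.png');cv2.imwrite('pics/s1c.png',cv2.resize(im[215:275,170:260],None,fx=8,fy=8,interpolation=cv2.INTER_CUBIC))"
```

```text
top 79
[0.1246 0.1288 0.1309 0.1322 0.1404]
[[0.6942, 0.1389, 0.1281], [0.692, 0.139, 0.1268], [0.6908, 0.1397, 0.1216], [0.6857, 0.1405, 0.1305], [0.6935, 0.1409, 0.1306], [0.6888, 0.141, 0.1288], [0.696, 0.1411, 0.1306], [0.692, 0.1415, 0.1266], [0.6953, 0.1432, 0.1328], [0.6908, 0.1433, 0.1306], [0.6933, 0.1434, 0.1308], [0.6864, 0.1435, 0.1279], [0.6891, 0.1437, 0.1275], [0.6857, 0.1456, 0.13], [0.6885, 0.1459, 0.1291]]
table z 0.09966094535657459
post z 0.16968479728850244 30
side 182
[0.1182 0.1271 0.1291 0.1295 0.1301]
[[0.6958, 0.1374, 0.1292], [0.6987, 0.1376, 0.1283], [0.6898, 0.1377, 0.1292], [0.6857, 0.1387, 0.1289], [0.6884, 0.1389, 0.1281], [0.6904, 0.1393, 0.1297], [0.6932, 0.1395, 0.1288], [0.6944, 0.1408, 0.129], [0.6845, 0.1419, 0.1287], [0.6869, 0.1421, 0.13], [0.6837, 0.1428, 0.1272], [0.6942, 0.143, 0.13], [0.6882, 0.1433, 0.13], [0.6911, 0.1434, 0.1291], [0.6852, 0.1435, 0.1291]]
table z 0.10012621370166236
post z 0.16738814296426544 63
table now 0.11023750530852475 460
```

View pics/s1c.png

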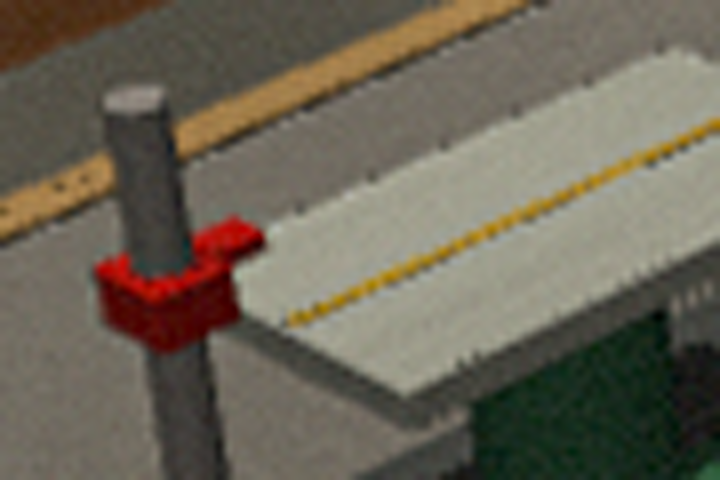

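```bash
cat >> h.py <<'E'
XC,YC,ZG=.5325,.0598,.083
def jq(z,j6):
    q=np.array(solver.inverse_kinematics([XC,YC,z],down(0.))); q[5]=j6; return q
def wind(j_from_now,j_start,j_end):
    robot.move_gripper(.85); 
    robot.movej(jq(ZG,j_from_now)); robot.movej(jq(ZG+.015,j_from_now)); robot.movej(jq(ZG+.015,j_start)); robot.movej(jq(ZG,j_start))
    s=robot.state(); print("down",s["ft_force"].round(1),s["t"])
    robot.move_gripper(0.,40); s=robot.state(); print("grip",s["opening"],s["ft_force"].round(1),s["ee_pos"].round(4))
    robot.movej(jq(ZG,j_end)); s=robot.state(); print("wound",s["joint_pos"][5],s["ee_pos"].round(4),s["ft_force"].round(1),s["torque"].round(2),s["t"])
E
python3 - <<'E'
from h import *
wind(2.6,2.6-np.pi,2.6)
im,d=eyes.capture("side");cv2.imwrite("pics/s6.png",im[200:360,150:390].repeat(3,0).repeat(3,1)); P=cloud(cam("side"),d).reshape(-1,3)
t=P[(abs(P[:,0]-.687)<.03)&(abs(P[:,1]-.1)<.03)&(P[:,2]>.10)&(P[:,2]<.14)]; print("table now",np.median(t[:,2]),len(t))
E
```

```text
down [-0.1  0.5  0.3] 21.0583
grip 0.4765047683162652 [-3.8 -2.4  4.2] [0.532  0.0595 0.0832]
wound 2.5998724588708835 [0.5334 0.0568 0.0833] [  0.6 -11.6   1.8] [-1.95  0.14  0.12] 24.3667
table now 0.11828436409237426 467
```

View pics/s6.png

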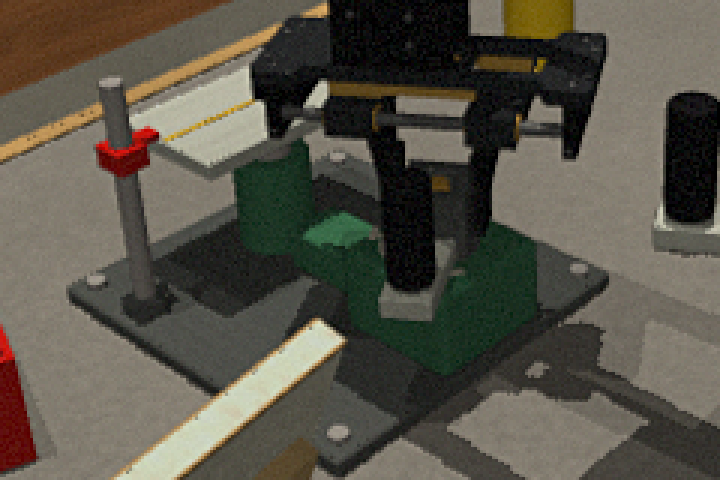

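```bash
sed -i 's/^XC,YC,ZG=.*/XC,YC,ZG=.533,.058,.083/' h.py
cat >> h.py <<'E'
def levels():
    im,d=eyes.capture("side");C=cloud(cam("side"),d);P=C.reshape(-1,3)
    t=P[(abs(P[:,0]-.687)<.03)&(abs(P[:,1]-.1)<.03)&(P[:,2]>.11)&(P[:,2]<.14)]
    hsv=cv2.cvtColor(im,cv2.COLOR_BGR2HSV); red=((hsv[...,0]<8)|(hsv[...,0]>172))&(hsv[...,1]>150)&(hsv[...,2]>60)
    m=red.ravel()&(abs(P[:,0]-.69)<.04)&(P[:,1]<.150)&(P[:,1]>.13)&(P[:,2]>.122); r=P[m]
    print("table",np.median(t[:,2]).round(4),len(t),"pointer",np.median(r[:,2]).round(4),len(r),np.percentile(r[:,2],[20,50,80,90]).round(4)); return im
E
python3 - <<'E'
from h import *
wind(2.6,2.6-np.pi,2.6)
im=levels();cv2.imwrite("pics/s7.png",cv2.resize(im[215:275,170:260],None,fx=8,fy=8,interpolation=cv2.INTER_CUBIC))
E
```

```text
down [-1.2  0.  -0.8] 28.6583
grip 0.4805034299877627 [-3.1 -1.1  2.3] [0.5329 0.0579 0.0832]
wound 2.6010870015268517 [0.5326 0.0582 0.0832] [-4.6 -0.4  6.4] [-0.01  0.97  0.13] 31.9667
table 0.1262 470 pointer 0.129 31 [0.1272 0.129  0.1294 0.1297]
```

View pics/s7.png

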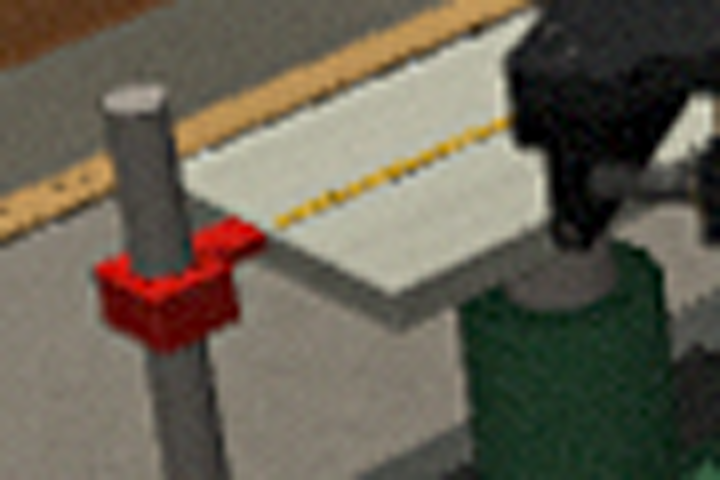

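Run:
```python
from h import *
for n in("side","top"):
    D=[]
    for i in range(6):
        im,d=eyes.capture(n); D.append(np.where(d>0,d,np.nan))
    d=np.nanmedian(np.stack(D),0); C=cloud(cam(n),d); np.savez("avg_"+n+".npz",C=C,p=im)
    P=C.reshape(-1,3); hsv=cv2.cvtColor(im,cv2.COLOR_BGR2HSV); red=((hsv[...,0]<8)|(hsv[...,0]>172))&(hsv[...,1]>150)&(hsv[...,2]>60)
    m=red&(abs(C[...,0]-.69)<.04)&(C[...,1]<.152)&(C[...,1]>.13)&(C[...,2]>.12)
    v,u=np.where(m); 
    for a,b in zip(u,v): print((a,b),(C[b,a]*1000).round(1).tolist(),end=";")
    print()
    t=P[(abs(P[:,0]-.69)<.02)&(abs(P[:,1]-.11)<.02)&(P[:,2]>.115)&(P[:,2]<.135)]; print(n,"table",np.median(t[:,2]),t[:,2].std(),len(t))
    t=P[(abs(P[:,0]-.69)<.005)&(abs(P[:,1]-.16)<.005)&(P[:,2]>.16)]; print("post z",np.median(t[:,2]),len(t))
print(robot.state()["t"])
```

```text
(np.int64(198), np.int64(242)) [696.6, 139.0, 129.6];(np.int64(199), np.int64(242)) [696.0, 137.3, 129.1];(np.int64(196), np.int64(243)) [697.2, 143.1, 129.1];(np.int64(197), np.int64(243)) [695.8, 142.0, 129.0];(np.int64(198), np.int64(243)) [693.5, 141.4, 129.6];(np.int64(199), np.int64(243)) [692.8, 139.8, 129.1];(np.int64(200), np.int64(243)) [691.5, 138.6, 129.0];(np.int64(201), np.int64(243)) [689.2, 138.1, 129.6];(np.int64(194), np.int64(244)) [697.3, 147.5, 128.9];(np.int64(195), np.int64(244)) [695.3, 146.7, 129.2];(np.int64(196), np.int64(244)) [694.7, 145.1, 128.7];(np.int64(197), np.int64(244)) [693.1, 144.1, 128.8];(np.int64(198), np.int64(244)) [690.7, 143.7, 129.4];(np.int64(199), np.int64(244)) [690.2, 141.9, 128.8];(np.int64(200), np.int64(244)) [686.7, 142.2, 130.1];(np.int64(201), np.int64(244)) [687.0, 139.9, 129.0];(np.int64(202), np.int64(244)) [685.1, 139.1, 129.3];(np.int64(194), np.int64(245)) [693.9, 150.1, 129.1];(np.int64(195), np.int64(245)) [693.2, 148.5, 128.6];(np.int64(196), np.int64(245)) [691.1, 147.8, 129.0];(np.int64(197), np.int64(245)) [688.8, 1
[... 1879 characters left out ...]
)) [688.8, 151.2, 127.5];(np.int64(234), np.int64(183)) [688.4, 148.4, 129.3];(np.int64(235), np.int64(183)) [689.0, 146.2, 127.3];(np.int64(236), np.int64(183)) [689.0, 143.6, 127.8];(np.int64(237), np.int64(183)) [688.5, 140.8, 129.8];(np.int64(233), np.int64(184)) [685.7, 150.7, 129.2];(np.int64(234), np.int64(184)) [686.1, 148.4, 128.3];(np.int64(235), np.int64(184)) [686.3, 146.0, 127.9];(np.int64(236), np.int64(184)) [685.6, 142.9, 130.9];(np.int64(237), np.int64(184)) [686.3, 140.8, 128.7];(np.int64(233), np.int64(185)) [684.9, 151.7, 123.0];(np.int64(233), np.int64(186)) [682.8, 152.0, 120.9];
top table 0.12589074257716923 0.0009931131342279934 246
post z 0.169649844155624 18
32.6167
```

Run:
```python
from h import *
wind(2.6,2.6-np.pi,2.6-np.pi+1.178)
im=levels();
D=[]
for i in range(4):
    im,d=eyes.capture("side"); D.append(np.where(d>0,d,np.nan))
C=cloud(cam("side"),np.nanmedian(np.stack(D),0)); P=C.reshape(-1,3)
t=P[(abs(P[:,0]-.69)<.02)&(abs(P[:,1]-.11)<.02)&(P[:,2]>.115)&(P[:,2]<.135)]; print("table",np.median(t[:,2]),"ptr",np.median(C[243:245,196:202,2]))
cv2.imwrite("pics/s8.png",cv2.resize(im[205:305,170:320],None,fx=5,fy=5,interpolation=cv2.INTER_CUBIC)); print(robot.state()["t"])
```

```text
down [ 0.1 -0.2 -0.1] 36.8583
grip 0.48037132564971424 [-1.9 -0.4  2.5] [0.5329 0.0579 0.0832]
wound 0.6356697141682206 [0.5327 0.0578 0.0833] [-3.6 -2.2  5.7] [-0.28  0.78 -0.09] 38.6
table 0.1293 474 pointer 0.1285 32 [0.1281 0.1285 0.1292 0.1297]
table 0.12919144658515755 ptr 0.1294034744604156
38.85
```

View pics/s8.png

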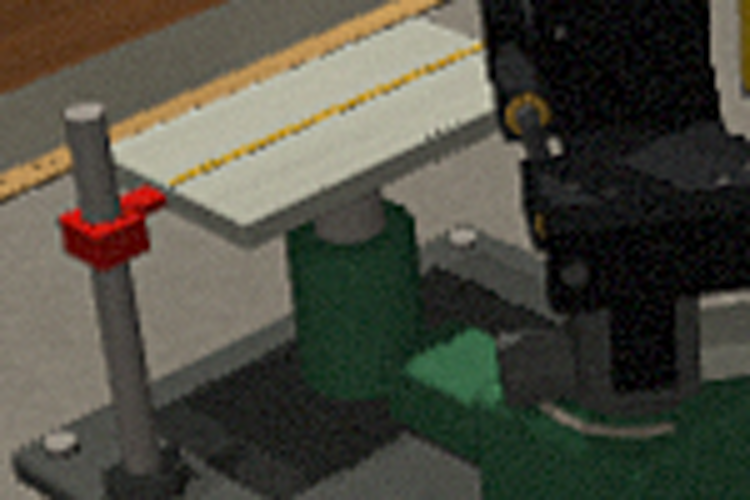

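The table (129.2 mm) and pointer (129.1–129.4 mm) agree, and the side view shows the red tip flush with the table's edge. Before letting go of the crank I'll fit the drawer front's pose from the saved clouds.

Run:
```python
from h import *
def plane(S):
    idx=np.arange(len(S)); best=None; rng=np.random.default_rng(0)
    for _ in range(300):
        a=S[rng.choice(len(S),3,replace=False)]; n=np.cross(a[1]-a[0],a[2]-a[0]); n/=np.linalg.norm(n)+1e-12
        k=abs((S-a[0])@n)<.002
        if best is None or k.sum()>best.sum(): best=k
    m=S[best].mean(0); n=np.linalg.svd(S[best]-m)[2][2]; return n*np.sign(n[0]),m,best
for n in("top","side"):
    Z=np.load(n+".npz");C=Z["C"];P=C.reshape(-1,3)
    S=P[(abs(P[:,0]-.45)<.08)&(abs(P[:,1]-.29)<.1)&(P[:,2]>.03)&(P[:,2]<.2)]
    nn,m,k=plane(S); Q=S[k]; print(n,len(S),k.sum(),"n",nn.round(3),"mean",m.round(4),"tilt",np.degrees(np.arcsin(abs(nn[2]))),"yaw",np.degrees(np.arctan2(nn[1],nn[0])))
    yv=np.cross([0,0,1],nn); yv/=np.linalg.norm(yv); zv=np.cross(nn,yv)
    a=(Q-m)@yv; b=(Q-m)@zv; print(" y ext",np.percentile(a,[0,2,98,100]).round(4)," z ext",np.percentile(b,[0,2,98,100]).round(4), "ptop",(m+zv*np.percentile(b,99)+yv*(np.percentile(a,1)+np.percentile(a,99))/2).round(4))
    S2=S[~k]; nn,m,k2=plane(S2); Q=S2[k2]; print("  2nd",k2.sum(),nn.round(3),m.round(4),Q.min(0).round(3),Q.max(0).round(3))
```

```text
top 1365 765 n [0.927 0.101 0.362] mean [0.4648 0.2978 0.0981] tilt 21.25011212706292 yaw 6.223851512280523
 y ext [-0.0698 -0.0682  0.067   0.0711]  z ext [-0.0697 -0.0607  0.0523  0.0562] ptop [0.4459 0.2954 0.1473]
  2nd 242 [ 0.368  0.039 -0.929] [0.4372 0.2959 0.1417] [0.424 0.225 0.137] [0.451 0.365 0.146]
side 5551 2036 n [0.933 0.102 0.346] mean [0.4415 0.3065 0.1076] tilt 20.232224239683728 yaw 6.212071311457802
 y ext [-0.0816 -0.0771  0.0577  0.0592]  z ext [-0.0825 -0.067   0.0342  0.0359] ptop [0.4308 0.2949 0.14  ]
  2nd 1141 [0.943 0.106 0.316] [0.4478 0.2999 0.059 ] [0.434 0.241 0.031] [0.465 0.352 0.083]
```

```bash
cat >> h.py <<'E'
yw=np.radians(6.22); ti=np.radians(21)
hx=np.array([np.cos(yw),np.sin(yw),0]); N=hx*np.cos(ti)+np.array([0,0,np.sin(ti)]); ZV=-hx*np.sin(ti)+np.array([0,0,np.cos(ti)])
TOP=np.array([.4372,.2940,.1425])
RF=np.stack([np.cross(-ZV,N),-ZV,N],1)
E
python3 - <<'E'
from h import *
print(solver.inverse_kinematics(TOP+.04*ZV,RF),solver.inverse_kinematics(TOP-.047*ZV,RF), solver.inverse_kinematics(TOP+.1*ZV,RF))
robot.move_gripper(.65); robot.move_linear([XC,YC,.2],vel=.25); s=robot.state(); print(s["ft_force"].round(1),s["t"])
im,d=eyes.capture("side"); cv2.imwrite("pics/s9.png",cv2.resize(im[205:325,160:360],None,fx=4,fy=4,interpolation=cv2.INTER_CUBIC))
robot.move_pose(TOP+.04*ZV,RF)
c=cam("wrist"); im,d=eyes.capture("wrist");np.savez("w9.npz",p=im,d=d,C=cloud(c,d));cv2.imwrite("pics/w9.png",im);print(robot.state()["t"],robot.state()["ee_pos"])
im=levels()
E
```

```text
[ 0.55524747 -0.26076787  2.12590459 -0.19122554  0.95188868  0.53233475] [ 0.52391506 -0.07424973  2.13296644 -0.21228598  0.75643459  0.54605957] [ 0.57940755 -0.36434677  2.096893   -0.18474064  1.08653819  0.53041051]
[ 0.   0.1 -0.3] 40.0667
41.1917 [0.42389529 0.29172849 0.17992152]
  return _methods._mean(a, axis=axis, dtype=dtype,
  ret = ret.dtype.type(ret / rcount)
Traceback (most recent call last):
  File "h.py", line 46, in levels
    print("table",np.median(t[:,2]).round(4),len(t),"pointer",np.median(r[:,2]).round(4),len(r),np.percentile(r[:,2],[20,50,80,90]).round(4)); return im
                                                                                                ~~~~~~~~~~~~~^^^^^^^^^^^^^^^^^^^^^^
IndexError: index -1 is out of bounds for axis 0 with size 0
```

View pics/s9.png

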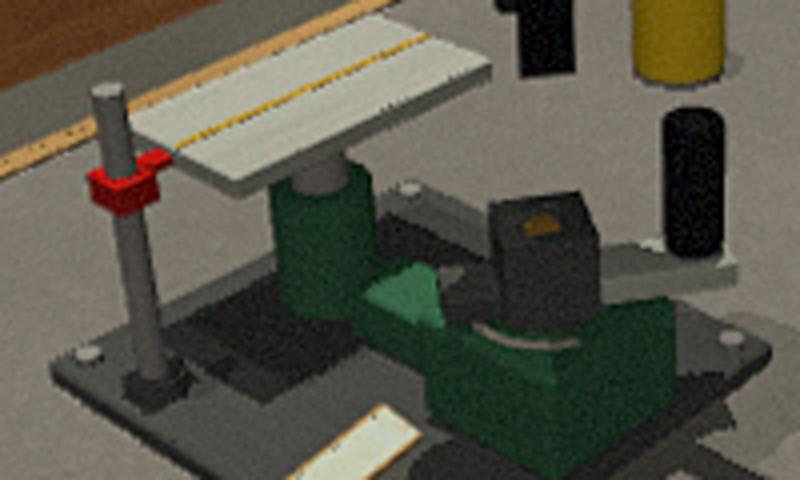

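View pics/w9.png

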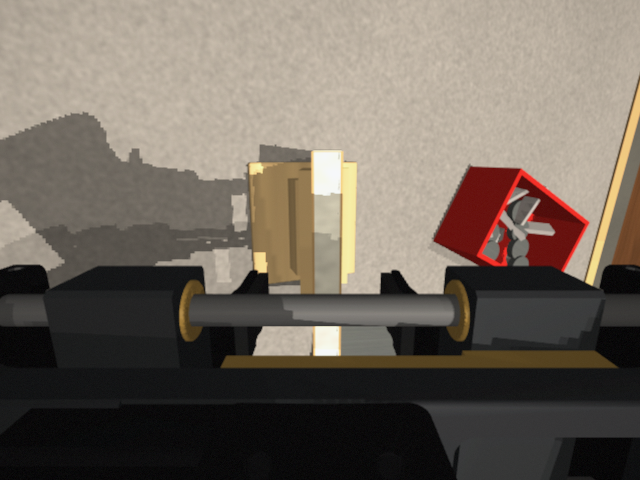

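The wrist view shows the crank released and the front's upper edge as a strip at u 312–343, centred between the fingers. Its +y end is at v≈151. I'll check its y position and the crank's seating.

Run:
```python
from h import *
Z=np.load("w9.npz");C=Z["C"];c=cam("wrist")
S=C[145:295,308:348].reshape(-1,3); k=abs((S-TOP)@ZV)<.005; Q=S[k]
Y=np.cross(ZV,N)
print(len(Q),"n ext",np.percentile((Q-TOP)@N,[2,50,98]).round(4),"y ext",np.percentile((Q-TOP)@Y,[0,1,99,100]).round(4),"z",np.median((Q-TOP)@ZV), Y)
a=np.polyfit((Q-TOP)@Y,(Q-TOP)@N,1);print("yaw err",a)
im,d=eyes.capture("side");P=cloud(cam("side"),d).reshape(-1,3)
h=P[(abs(P[:,0]-.533)<.017)&(abs(P[:,1]-.058)<.017)&(P[:,2]>.1)&(P[:,2]<.13)];print("hub top",np.median(h[:,2]),len(h),np.percentile(h[:,2],[25,75,95]))
t=P[(abs(P[:,0]-.69)<.02)&(abs(P[:,1]-.05)<.03)&(P[:,2]>.115)&(P[:,2]<.135)];print("table",np.median(t[:,2]),len(t))
```

```text
4339 n ext [-0.0086  0.0002  0.009 ] y ext [-0.0195 -0.0181  0.0687  0.0693] z -0.0011593958580292402 [-0.10834637  0.9941132   0.        ]
yaw err [-0.00118327  0.00022889]
hub top 0.11392577978101003 39 [0.11303247 0.11439623 0.11513279]
table nan 0
  return _methods._mean(a, axis=axis, dtype=dtype,
  ret = ret.dtype.type(ret / rcount)
```

Run:
```python
from h import *
Y=np.cross(ZV,N); G=TOP-.0482*ZV-.0008*Y
robot.move_linear(G,vel=.12); print(robot.state()["ft_force"].round(1))
robot.move_gripper(0.,25); s=robot.state(); print(s["opening"],s["ft_force"].round(1),s["torque"].round(2))
robot.move_linear(G+.14*ZV,vel=.2); s=robot.state(); print(s["opening"],s["ft_force"].round(1),s["t"])
R=down(-.032); print(solver.inverse_kinematics([.688,.053,.275],R))
robot.move_pose([.688,.053,.275],R); s=robot.state(); print(s["ee_pos"].round(4),s["ft_force"].round(1),s["torque"].round(2),s["t"])
for n in("side","top","wrist"):
    im,d=eyes.capture(n); cv2.imwrite(f"pics/{n}10.png",im); c=cam(n); np.savez(n+"10.npz",p=im,d=d,C=cloud(c,d))
```

```text
[-0.2 -0.1 -1.1]
0.20248129941808762 [ 4.  -0.2  1.6] [-0.04 -0.43 -0.06]
0.20591655506943035 [-0.9 -0.  -3. ] 43.7667
[-3.72714317e-02  3.50169491e-01  1.27127304e+00 -4.44089210e-16
  1.52015012e+00 -5.27143174e-03]
[0.6875 0.0542 0.2747] [-0.5  0.2 -2.4] [-0.11  0.08 -0.03] 45.175
```

View pics/side10.png

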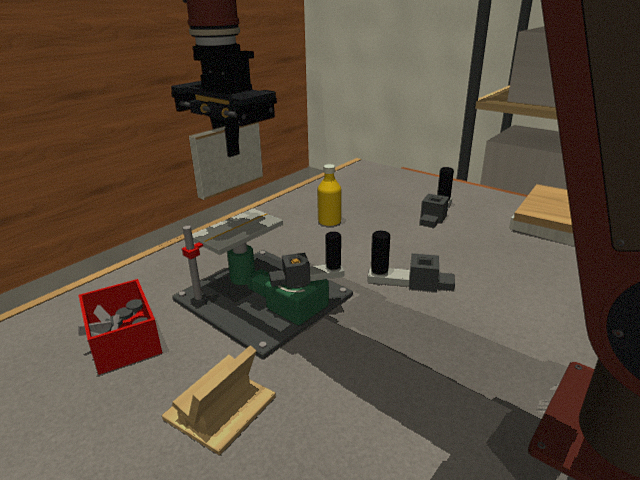

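View pics/wrist10.png

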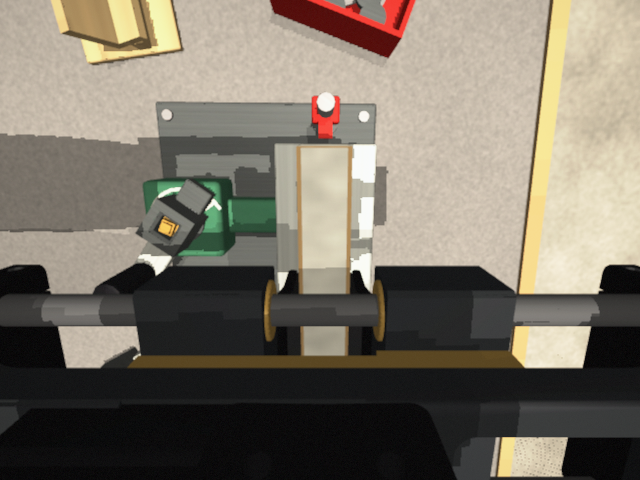

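View pics/top10.png

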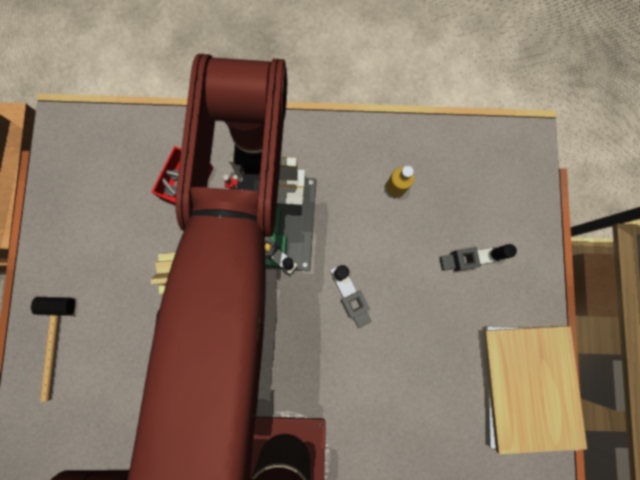

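The wrist view shows the front centred over the table, with table edges at u 276 and 375 and the front at u 299–352. The +y ends of both are near v≈143. I'll compute the exact offsets and lower it.

Run:
```python
from h import *
Z=np.load("wrist10.npz");C=Z["C"];s=robot.state();T=np.array(s["ee_pos"]);Rt=np.array(s["eef_rot"])
S=C[100:265,260:395].reshape(-1,3)
t=S[abs(S[:,2]-.129)<.006]; l=(t-T)@Rt
print("table tool-x ext",np.percentile(l[:,0],[0,1,3]).round(4),"z ext",np.percentile(l[:,2],[.5,2,98,99.5]).round(4),"zlev",np.median(t[:,2]))
near=l[l[:,0]>-.07]; print(fitrect(t))
f=S[abs(S[:,2]-.322)<.012]; l=(f-T)@Rt; print("front top x ext",np.percentile(l[:,0],[0,1,3]).round(4),"z ext",np.percentile(l[:,2],[1,50,99]).round(4),"lev",np.median(f[:,2]), fitrect(f))
print(T,np.degrees(np.arctan2(Rt[1,2],Rt[0,2])))
```

```text
table tool-x ext [-0.112  -0.107  -0.0998] z ext [-0.0456 -0.0448  0.0429  0.0437] zlev 0.128514793770563
((687.9835205078125, 93.52816772460938), (146.38514709472656, 90.14205932617188), 87.79314422607422)
front top x ext [-0.0697 -0.0693 -0.0686] z ext [-0.0105 -0.0016  0.0075] lev 0.3217827117104189 ((687.4581909179688, 103.35484313964844), (42.03299331665039, 18.533964157104492), 88.35169219970703)
[0.68749417 0.05467223 0.27561881] -1.7113813394742619
```

Run:
```python
from h import *
im,d=eyes.capture("wrist");c=cam("wrist");s=robot.state();T=np.array(s["ee_pos"]);print(T,s["qd"].round(3),s["t"])
C=cloud(c,d); hsv=cv2.cvtColor(im,cv2.COLOR_BGR2HSV)
S=C[100:265,260:395].reshape(-1,3); sat=hsv[100:265,260:395,1].ravel()
t=S[(abs(S[:,2]-.129)<.004)&(sat<60)]; print("table",fitrect(t),t[:,1].max(),np.percentile(t[:,1],99))
f=S[abs(S[:,2]-.322)<.012]; print("front max y",np.percentile(f[:,1],99.5))
p=S[(abs(S[:,2]-.129)<.004)&(sat>150)]; print("pointer min y",np.percentile(p[:,1],1),len(p))
```

```text
[0.68756027 0.05449805 0.27571692] [-0.006  0.004 -0.005 -0.002  0.001 -0.001] 45.375
table ((687.7239990234375, 87.7868423461914), (135.33966064453125, 90.03137969970703), 87.945556640625) 0.1556087237724261 0.1309230363494141
front max y 0.12407605362832705
pointer min y 0.1362620632084391 544
```

Run:
```python
from h import *
x,y=.688,.052
robot.move_linear([x,y,.206],vel=.12,attitude=down(-.033)); robot.hold(.2); s=robot.state(); F0=s["ft_force"].copy(); print(s["ee_pos"].round(4),F0.round(1))
for z in np.arange(.198,.186,-.0015):
    robot.move_linear([x,y,z],vel=.02); robot.hold(.1); s=robot.state(); f=s["ft_force"]-F0; print(z.round(4),s["ee_pos"].round(4),f.round(2))
    if f[2]>1.2: break
print(s["t"],s["torque"].round(2))
im,d=eyes.capture("side");cv2.imwrite("pics/s11.png",cv2.resize(im[85:275,160:320],None,fx=4.5,fy=3,interpolation=cv2.INTER_CUBIC))
im,d=eyes.capture("wrist");cv2.imwrite("pics/w11.png",im)
```

```text
[0.6888 0.052  0.2075] [ 0.3  0.5 -2. ]
0.198 [0.6881 0.052  0.1981] [ 0.27 -0.1  -0.43]
0.1965 [0.688  0.052  0.1965] [-1.01  0.13  0.05]
0.195 [0.688  0.052  0.1949] [-0.19 -0.28 -0.  ]
0.1935 [0.688  0.052  0.1934] [-0.7  -0.32 -0.72]
0.192 [0.6882 0.0519 0.1923] [ 1.34 -1.26  0.28]
0.1905 [0.6883 0.0519 0.1922] [-2.01 -1.77  6.36]
48.7 [-0.07  0.67  0.07]
```

View pics/s11.png

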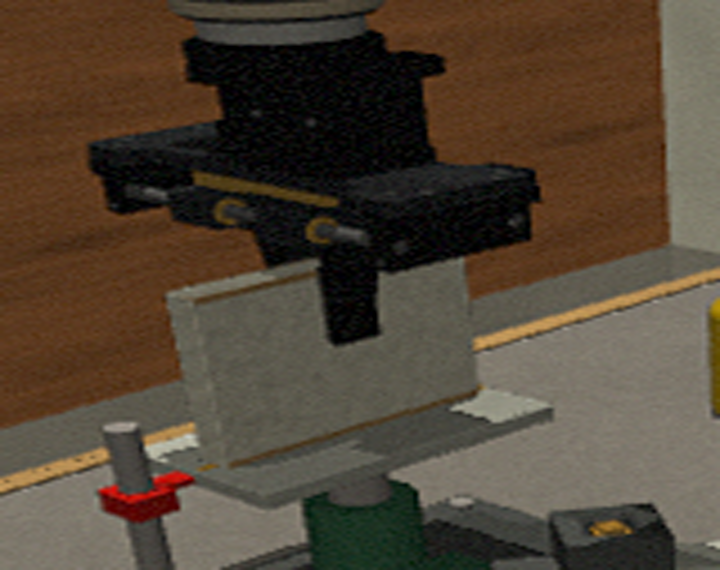

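View pics/w11.png

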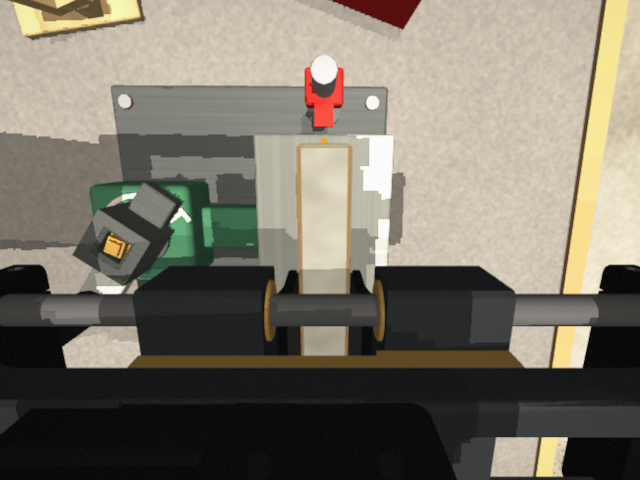

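It's in contact with a 6 N press, and the yellow line at (324,140) is centred under the front (u 298–351). I'll ease off, release, retreat and check.

Run:
```python
from h import *
robot.move_linear([.688,.0519,.1921],vel=.02); print(robot.state()["ft_force"].round(1))
robot.move_gripper(.4); robot.hold(.1)
robot.move_linear([.688,.0519,.33],vel=.15); 
robot.move_pose([.45,-.15,.36],down(-.3)); robot.hold(.2); s=robot.state(); print(s["t"],s["ft_force"].round(1))
for n in("side","top"):
    im,d=eyes.capture(n); c=cam(n); C=cloud(c,d); np.savez(n+"12.npz",p=im,d=d,C=C)
    cv2.imwrite(f"pics/{n}12.png",cv2.resize(im[120:320,140:380],None,fx=3.3,fy=3,interpolation=cv2.INTER_CUBIC) )
    P=C.reshape(-1,3)
    f=P[(abs(P[:,0]-.688)<.03)&(abs(P[:,1]-.053)<.1)&(P[:,2]>.228)&(P[:,2]<.25)]; print(n,"front top",fitrect(f),np.median(f[:,2]))
    t=P[(abs(P[:,0]-.687)<.05)&(abs(P[:,1]-.053)<.09)&(P[:,2]>.12)&(P[:,2]<.136)]; print("table",fitrect(t),np.median(t[:,2]))
    g=P[(abs(P[:,0]-.533)<.03)&(abs(P[:,1]-.06)<.03)&(P[:,2]>.105)&(P[:,2]<.125)]; print("hub",np.median(g[:,2]))
    hsv=cv2.cvtColor(im,cv2.COLOR_BGR2HSV); red=((hsv[...,0]<8)|(hsv[...,0]>172))&(hsv[...,1]>150)&(hsv[...,2]>60)
    m=red.ravel()&(abs(P[:,0]-.69)<.01)&(P[:,1]<.150)&(P[:,1]>.138)&(P[:,2]>.12);print("ptr",np.median(P[m][:,2]),m.sum())
```

```text
[ 0.2 -0.8  0.8]
52.2417 [-0.6 -0.7 -0.1]
side front top ((687.8013305664062, 53.236751556396484), (142.4025421142578, 22.695268630981445), 88.86017608642578) 0.23743121535991668
table ((684.5394287109375, 58.40434646606445), (170.4979705810547, 91.43693542480469), 86.0995101928711) 0.1290096240075983
hub 0.11315184117158997
ptr 0.12874584935869524 31
top front top ((688.0348510742188, 54.55158996582031), (139.36631774902344, 20.041301727294922), 88.23218536376953) 0.2387099107539672
table ((687.57275390625, 58.0996208190918), (166.9973602294922, 90.9036636352539), 87.61005401611328) 0.12880032520125229
hub 0.1131242988605198
ptr 0.12887221477094918 21
```

View pics/side12.png

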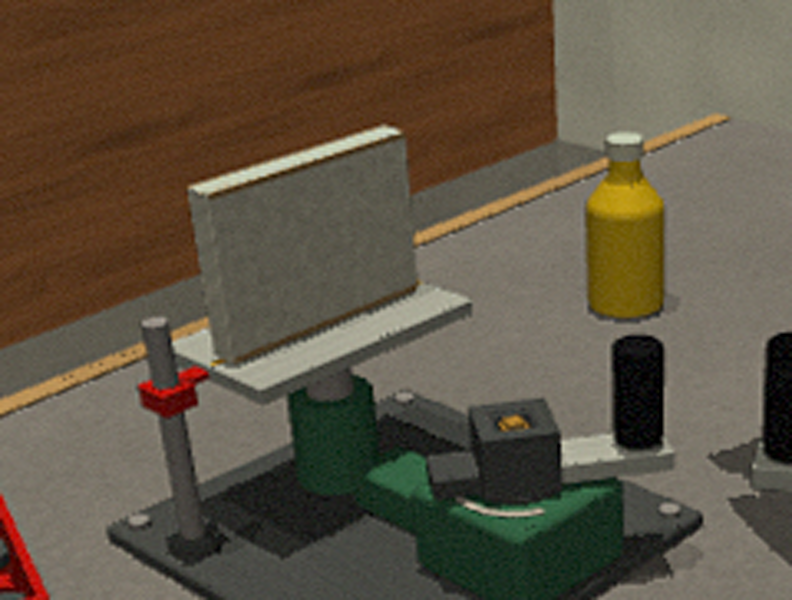

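View pics/top12.png

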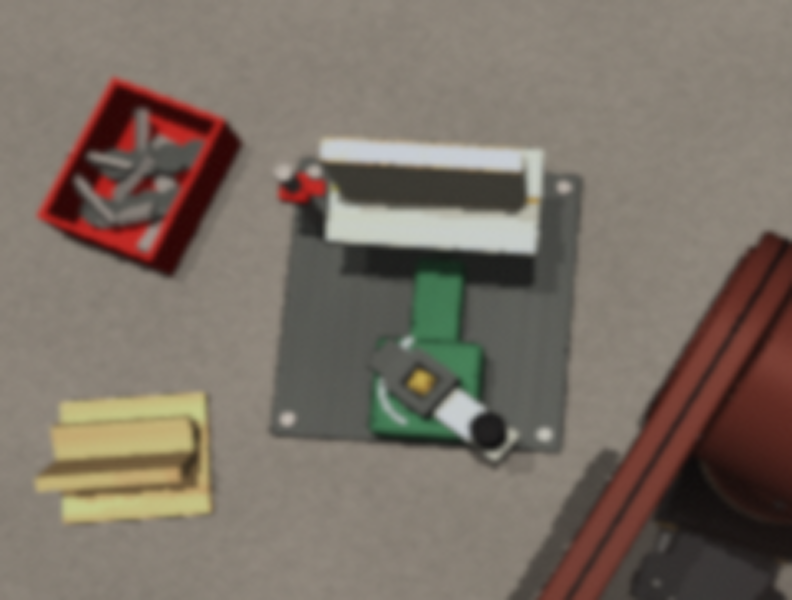

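```bash
python3 -c "
from station import robot
print(robot.hand_in(), robot.state()['t'])"
```

```text
the job is handed in; nothing more can be done
the job is handed in; nothing more can be done
```

The crank is on the shaft, the table is wound level with the pointer, and the drawer front stands upright on it. I handed the job in with the clock at about 52 s; hand-in gives no verdict.

- **Crank:** I used the smaller of the three cranks, the only one matching the given size. I gripped its hub, lowered it onto the shaft until it touched the shoulder, and wound it clockwise in four strokes, regripping between them.
- **Drawer front:** I gripped it across its thickness while it leaned in the rack, turned it upright and lowered it in 1.5 mm steps. It touched down with about 6 N, and I eased that off before opening the fingers.

**Last checks:**

| Check | Side camera | Top camera |
|---|---|---|
| Table top height | 129.0 mm | 128.8 mm |
| Pointer top height | 128.7 mm | 128.9 mm |
| Crank hub top (114 mm when seated) | 113.2 mm | 113.1 mm |

- **Front on the table:** The front is upright, and its centre is within about 0.5 mm of the table's centre and the yellow line. Its angle matches the table's within about 1°.
- **Bystanders:** The pointer, bin and bottle look unmoved in the final pictures.

**Disagreements:**
- The top camera read y positions 2–4 mm larger than the wrist camera and the contact forces did. I placed by the wrist camera.
- The hub top read about 1 mm below 114 mm in the final check. An earlier reading gave 113.9 mm, so I put the difference down to noise and edge pixels.

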